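# Drive the taper key into the pulley keyway

## Task

Take the red-headed taper key out of its white holder, start it tip down in the keyway between the shaft and the toothed pulley, with its sloped face towards the pulley rim, then press or tap it down on its head until the loose pulley is drawn over and the key is wedged tight: stop when it takes about 15 newtons to drive it further, for a loose key slips and one driven much above 20 newtons cracks the hub. Leave the key standing tight by itself and do not disturb the other things on the bench.

Things in the scene. Friction and masses are not known exactly. Their poses are not given: they have to be found in the camera images.
- key_head (a point): centre of the red head of the steel taper key, the place to grip: 14 mm wide along y, 15 mm along x (7 mm to the -x side of this point, 8 mm to +x), 18 mm high (9 mm above and below). Axes are the key's: z from tip to head, x towards the sloped face
- key_tip (a point): middle of the end face of the key's tip (5 x 12 mm): 71 mm below and 4.5 mm to the -x side of key_head, in the key's axes
- key_holder: fixed white holder 64 x 76 x 45 mm on a grey foot 74 x 86 x 4 mm; origin at the centre of its underside. Two pockets 10 x 13.5 mm, 40 mm deep, at y = +17 and -17 mm; the key stands upright in the +y one, axes parallel to the holder's (it may lean 2 degrees), tip 5 mm and head 67 to 85 mm above the bench
- spindle: fixed stand: aluminium base plate 112 x 112 x 12 mm with an upright steel shaft, 26 mm diameter, top 74 mm above the bench, that carries the toothed pulley; origin at the centre of the underside, z up, x from the shaft axis towards the keyway. Its yaw is within 0.5 rad of zero
- keyway (a point): middle of the keyway's mouth, level with the pulley's top (72 mm above the bench), 18.1 mm along x from the shaft axis; axes as the stand: key x goes along this x. A vertical slot, open below, 15 mm wide along y and 6.2 to 8.9 mm along x at the mouth; at -x the shaft's upright flat, at +x the pulley's brass floor, leaning 1 in 12 like the key; both edges have 45-degree lead-ins of a few mm
- hub: toothed aluminium pulley with blue rims, 90 mm diameter, 22 to 72 mm above the bench; origin near the stand's. It fits loosely: a key meets it with its tip 14 to 47 mm below the mouth and rubs it aside along x at 4 to 7 N of push; only when its bore bears on the shaft, tip 27 to 50 mm down, does the push rise, 2 to 10 N per mm. Wedging force is 1 to 1.4 times the push; a tight key stays put
- key: the whole key, 0.12 kg; origin in the tip's end plane, 71 mm below and 3 mm to the -x side of key_head. Below the head the body is 62 mm long and 12 mm wide along y; its -x face is flat and parallel to z, its +x face slopes 1 in 12: 5 mm thick at the tip, 10 mm under the head, which overhangs the sloped face
- screwdriver: orange-handled screwdriver 140 mm long lying on the bench: leave alone; origin under its centre
- spare_chuck: spare round chuck, 52 mm diameter, 18 mm high, yellowish: leave alone; origin under its centre
- tape_roll: blue tape roll, 69 mm diameter, 19 mm high: leave alone; origin under its centre

How it is judged:
By the outcome, as a careful person would: the job done as asked, in the order asked, and still so for the second after the job is handed in, with the robot touching nothing.
It also fails if it takes over 53 s, if anything falls off the work surface, if the arm or the gripper's body presses on something with over 40 N, if the wrist force passes 120 N, or if a joint passes its speed limit or range.

## Robot

A 6-joint arm with a two-finger parallel gripper is mounted at the origin on a cart in front of the work surface, level with it; the furniture and walls round the work are solid. World frame = base frame: x ahead of the robot, y to its left, z up, the work surface at z = 0. Lengths are in m, angles in rad, forces in N, time in s.
With the tool pointing down it reaches from about 0.275 to 0.725 m from the base axis. Payload 5.6 kg.
Tool frame: the origin (TCP) lies midway between the tips of the shut fingers; the grasp point (between the pads) lies 19 mm behind it; z points along the fingers, y is the line along which they close (so a half turn about z gives the same grasp; the last joint's range is limited). The gripper opens to 85 mm and grips with 20 to 120 N. Pads are 22 mm wide; open, the fingers measure 114 mm over their backs; the gripper's body (76 mm by 85 mm) begins 54 mm behind the grasp point. The pads swing forward as they close: fully open they stand 13 mm farther back than shut.
Start: joints at [-0.865, 0.255, 0.108, 0, -1.424, -0.285], TCP at [0.225, -0.502, 0.231] pointing down, gripper open.
Joint ranges: [-2.95, 2.95], [-1.21, 1.97], [-1.09, 1.5], [-2.87, 1.71], [-2.94, -0.07], [-3.05, 3.05]. Speed limits (rad/s): [2.57, 2.57, 3.14, 3.14, 3.14, 3.14].

## Interface

Orientations are given as a unit quaternion [x, y, z, w].
In Python, from plant import robot gives the robot as it stands.
- The arm moves only by the tool apply_moves, never from a script. Its argument "series" is a list of rows, each a list of 3 entries, a list of its own where there are three numbers: the shift along the tool's x, y, z in cm, then the turn, a rotation vector about the tool's x, y, z in rad, then the opening, from 0 (shut) to 1 (fully open). In form: [[[dx, dy, dz], [ax, ay, az], fingers], ...]. A call has exactly 8 rows; each row shifts and turns the commanded pose from where the row before left it, along the tool's axes as they then stand; what a row does not reach is not made up. A row lasts 1/10 s, in which the tool goes at most 50 mm and 8.59 degrees, less where a joint would pass 70% of its speed; a pose out of reach is approached as far as the arm can. A call with a gripper value outside its range is refused whole. The fingers move at their own pace and stop on an object; "grip_force" is the grip in N (left out, the last holds). Time passes only in rows, so rows that do not move let the fingers close, or fill a call up. It gives the time, the measured TCP pose, the force, the opening and the grip force at its end, in the units of the state.
- robot.observe(): the state, without advancing time (a new reading comes with each control period).
- robot.capture(name): name is "side" or "top"; returns (picture, depth): 384x512x3 uint8, red, green, blue; 384x512 float32, m along the optical axis (not along the pixel's ray), 0 where there is no reading.
- robot.calibration(name): a dict with "fovy" (degrees; the focal length in pixels is half the picture's height over the tangent of half this angle, whatever the lens; pixels are square), "cx", "cy" (the principal point, pixels), "D" ([k1, k2, p1, p2, k3] as OpenCV has them; the pictures are not rectified), "T" (4x4, takes a point from camera to world coordinates). Camera axes: x right, y down, z forward; pixel columns grow to the right and rows downward; lengths in m; the calibration is good to about 2 mm. A picture is of the moment at which its call begins. calibration takes no time and is no camera call.
- robot.sign_off(): hands the job in; it is judged then, once.
Trained networks look in the newest picture that a camera, given by its name, has taken for a name from the list of things; names that differ only in an ending like _2 or _b are one class to them, and where a whole thing is asked for, a point or a joint stands for the part that bears it (a point fixed in the world has none). Each returns a list of dicts, best first, with "p" (0 to 1); they miss things now and then, are a little off and sometimes report something else, mostly with a low value. They report only what shows in the picture. A call takes as long as a camera call.
- robot.cut_out(camera, thing): "pixels" (384x512 bool, what is visible of it) and "box" ([centre column, centre row, width, height] in pixels, round what is visible of it).
- robot.landmark_of(camera, thing): "location" ([column, row] in pixels: a listed point, or the origin of a listed thing).
The state is a dict: "time": time; "joint_pos": joint angles; "qvel": joint speeds; "tau": joint torques, N m; "tcp_pos": TCP position; "ee_rot": TCP orientation; "force": force on the tool from outside, world axes, zero at the start; "moment": the same for the moment, N m; "finger_gap": finger opening in m; "grasp_force": force on a finger pad.
Only numpy, scipy, OpenCV 4.12 (cv2) and the standard library are available. Lean on these libraries where they do the work, as an engineer would, in place of code of your own. Each camera call takes 0.05 s, during which the arm holds its last target. There are 200 camera calls.

## Working session

There is one attempt and no reset: what is moved stays moved. The work goes in short steps, Python scripts to look and compute and a tool call to move; the robot and the scene stay as the last step left them, time stands still between calls to the robot, and variables do not carry over. Pictures are saved under pics/ and viewed, at most 11 in all, crops included, and the job is handed in when it is done.

Besides the shell and the picture viewer there is one more tool, called after "Emit:" as name(argument=value, ...), one argument or row to a line, values as JSON. apply_moves: Moves the arm, as the interface text tells. Its arguments: {"type":"object","properties":{"series":{"type":"array"},"grip_force":{"type":"number"}},"required":["series"]}

```bash
ls; mkdir -p pics
cat > h.py <<'E'
import numpy as np, cv2
from plant import robot
def ray(cam,uv):
    c=robot.calibration(cam); f=192/np.tan(np.radians(c["fovy"])/2)
    K=np.array([[f,0,c["cx"]],[0,f,c["cy"]],[0,0,1]])
    p=cv2.undistortPoints(np.array(uv,float).reshape(-1,1,2),K,np.array(c["D"],float)).reshape(-1,2)
    return np.c_[p,np.ones(len(p))],np.array(c["T"])
def at_z(cam,uv,z):
    d,T=ray(cam,uv); w=d@T[:3,:3].T; s=(z-T[2,3])/w[:,2]
    return T[:3,3]+w*s[:,None]
def cloud(cam,depth,mask):
    v,u=np.nonzero(mask&(depth>0)); d,T=ray(cam,np.c_[u,v])
    return (d*depth[v,u][:,None])@T[:3,:3].T+T[:3,3]
def tri(a,b):
    A=np.zeros((3,3));B=np.zeros(3)
    for cam,uv in (("top",a),("side",b)):
        d,T=ray(cam,uv); w=T[:3,:3]@d[0]; w/=np.linalg.norm(w); P=np.eye(3)-np.outer(w,w); A+=P;B+=P@T[:3,3]
    return np.linalg.solve(A,B)
E
python3 - <<'E'
from h import *
np.set_printoptions(precision=4,suppress=True)
for c in("top","side"):
    im,d=robot.capture(c); cv2.imwrite(f"pics/{c}0.png",im[:,:,::-1]); np.save(c+"d0",d)
    print(c,np.array(robot.calibration(c)["T"]))
    for t in("key_head","key_tip","keyway","key_holder","spindle","hub","key"):
        print(t,[(round(r["p"],2),np.round(r["location"],1)) for r in robot.landmark_of(c,t)][:3])
print(robot.observe())
E
```

```text
pics
top [[ 0.0298 -0.9947  0.0981  0.5187]
 [-0.9996 -0.0295  0.0043  0.0247]
 [-0.0014 -0.0982 -0.9952  1.0774]
 [ 0.      0.      0.      1.    ]]
key_head [(0.46, array([178.4, 230.5]))]
key_tip []
keyway [(0.8, array([344.6, 207. ]))]
key_holder [(0.9, array([189. , 239.6])), (0.65, array([260. , 269.7]))]
spindle [(0.95, array([339.4, 213.4]))]
hub [(0.66, array([340.6, 217. ]))]
key [(0.48, array([184.9, 229. ]))]
side [[ 0.9051 -0.23    0.3576  0.2945]
 [-0.4249 -0.4613  0.7789 -0.6546]
 [-0.0142 -0.8569 -0.5152  0.5226]
 [ 0.      0.      0.      1.    ]]
key_head [(0.56, array([177.2, 165. ]))]
key_tip []
keyway [(0.9, array([293.2, 258. ])), (0.15, array([317.4, 226.1]))]
key_holder [(0.7, array([283.9, 300.3])), (0.62, array([179.8, 200.8]))]
spindle [(0.75, array([284.1, 299.9]))]
hub [(0.97, array([287.2, 297.6]))]
key [(0.17, array([283.8, 298.1]))]
{'time': 0.8, 'joint_pos': array([-0.8654,  0.255 ,  0.1082, -0.    , -1.4239, -0.2846]), 'qvel': array([ 0.0012, -0.0009, -0.    , -0.0001,  0.001 , -0.0011]), 'tau': array([ -0.0007, -38.6362,  23.8062,   5.3677,  -0.0004,  -0.    ]), 'tcp_pos': array([ 0.2247, -0.502 ,  0.2313]), 'ee_rot': array([-0.2088,  0.978 , -0.    ,  0.    ]), 'force': array([-0.2508, -0.5258, -0.6402]), 'moment': array([0.0572, 0.0185, 0.0255]), 'grasp_force': 0.0, 'finger_gap': 0.08521521313512394}
```

View pics/top0.png

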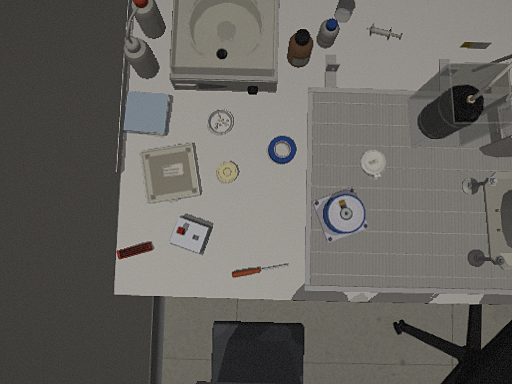

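View pics/side0.png

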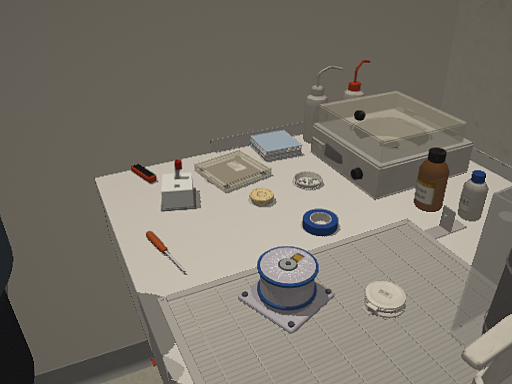

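The top view shows the holder near (190,234) with the red head at (181,230), and the pulley near (345,213) with the brass keyway at about (343,204). The side view shows the head at (178,163) and the keyway at (297,257). Next I'll measure these.

Run:
```python
from h import *
np.set_printoptions(precision=4,suppress=True)
t=cv2.imread("pics/top0.png");s=cv2.imread("pics/side0.png")
L=lambda im,u,v,w,h,k:cv2.resize(im[v:v+h,u:u+w],None,fx=k,fy=k,interpolation=cv2.INTER_CUBIC)
a=np.hstack([L(t,165,208,50,50,6),L(t,312,183,60,50,6)]) 
b=np.hstack([L(s,155,153,50,60,5),L(s,235,240,100,60,4)[:300] if 0 else cv2.resize(s[240:330,235:337],(410,300),interpolation=cv2.INTER_CUBIC)])
b=b[:, :660]
o=np.vstack([a,b]) if a.shape[1]==b.shape[1] else np.vstack([a[:,:660],np.pad(b,((0,0),(0,660-b.shape[1]),(0,0)))])
cv2.imwrite("pics/c.png",o)
dt=np.load("topd0.npy");ds=np.load("sided0.npy")
def red(im): 
    h=cv2.cvtColor(im,cv2.COLOR_BGR2HSV); return ((h[...,0]<8)|(h[...,0]>172))&(h[...,1]>140)&(h[...,2]>60)
for c,im,d,box in(("top",t,dt,(170,220,195,245)),("side",s,ds,(165,150,195,185))):
    m=red(im);k=np.zeros_like(m);k[box[1]:box[3],box[0]:box[2]]=1;m&=k
    v,u=np.nonzero(m);print(c,"red",len(u),u.mean(),v.mean(),u.min(),u.max(),v.min(),v.max())
    p=cloud(c,d,m);print(p.mean(0),np.median(p,0),np.percentile(p,[5,95],axis=0))
print("tri head",tri([178.4,230.5],[177.2,165]),"keyway",tri([344.6,207],[293.2,258]), at_z("top",[344.6,207],.072),at_z("side",[293.2,258],.072))
print("spindle",at_z("top",[339.4,213.4],0),at_z("side",[284.1,299.9],0),"holder",at_z("top",[189,239.6],0),at_z("side",[179.8,200.8],0))
# rectangles
P=cloud("top",dt,np.ones_like(dt,bool)); 
def rect(n,lo,hi,c,r):
    q=P[(P[:,2]>lo)&(P[:,2]<hi)&(np.hypot(P[:,0]-c[0],P[:,1]-c[1])<r)]
    x=cv2.minAreaRect((q[:,:2]*1000).astype(np.float32));print(n,len(q),x,q.mean(0))
hc=at_z("top",[190,234],.045)[0];sc=at_z("top",[345,213],.07)[0]
print(hc,sc)
rect("holder top",.038,.052,hc,.055);rect("base",.006,.018,sc,.09);rect("hub",.066,.08,sc,.06)
```

```text
top red 30 180.0 230.1 177 183 227 233
[0.5214 0.1971 0.0851] [0.5216 0.1968 0.0856] [[0.5158 0.1925 0.0827]
 [0.5263 0.2023 0.0869]]
side red 52 177.65384615384616 164.03846153846155 175 181 160 169
[0.5225 0.1925 0.0788] [0.5225 0.1918 0.0797] [[0.5175 0.1879 0.0704]
 [0.5282 0.1996 0.0848]]
tri head [0.5221 0.2025 0.0718] keyway [ 0.5863 -0.1817  0.0755] [[ 0.5865 -0.1824  0.072 ]] [[ 0.5887 -0.1781  0.072 ]]
spindle [[ 0.575  -0.1843  0.    ]] [[ 0.5699 -0.1875  0.    ]] holder [[0.4989 0.1884 0.    ]] [[0.514  0.1744 0.    ]]
[0.513  0.1797 0.045 ] [ 0.5727 -0.1839  0.07  ]
holder top 797 ((512.4178466796875, 183.607177734375), (77.19096374511719, 64.30016326904297), 72.1446533203125) [0.5117 0.1822 0.0453]
base 1302 ((572.5860595703125, -185.8739013671875), (176.55801391601562, 172.61524963378906), 0.38773512840270996) [ 0.5685 -0.1752  0.0097]
hub 1203 ((572.9148559570312, -185.08023071289062), (88.96382904052734, 92.84970092773438), 1.595077633857727) [ 0.572  -0.1854  0.0722]
```

View pics/c.png

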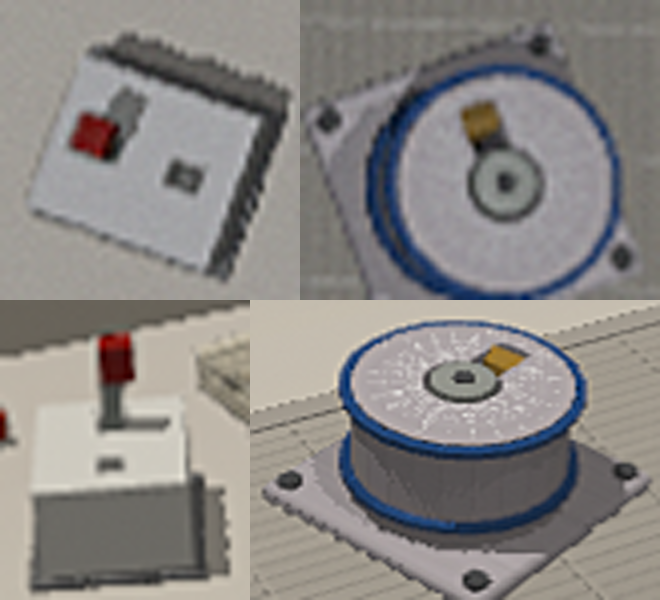

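The crops show the head overhanging at the holder's +y pocket. The holder yaw is about -18°. The brass keyway lies at about +20° from the shaft. The base bolts in the top view sit near (352,190), (317,203) and (366,226), which gives the stand yaw. I'll refine with both cameras.

Run:
```python
from h import *
np.set_printoptions(precision=4,suppress=True)
t=cv2.imread("pics/top0.png");s=cv2.imread("pics/side0.png")
tb=np.array([[540,45],[328,120],[622,257]],float); tb=np.c_[312+(tb[:,0]-300)/6,183+tb[:,1]/6]-.4
sb=np.array([[290,180],[475,280],[625,170]],float); sb=np.c_[235+(sb[:,0]-250)*102/410,240+sb[:,1]*.3]-.4
for c,b in(("top",tb),("side",sb)):
    w=at_z(c,b,.012)[:,:2]
    print(c,w, np.degrees([np.arctan2(*(w[j]-w[i])[::-1]) for i,j in((0,1),(1,2),(0,2))]), "ctr",(w[1]+w[2])/2,(w[0]+w[2])/2)
tp=np.array([[507,183],[480,120],[490,141]],float);tp=np.c_[312+(tp[:,0]-300)/6,183+tp[:,1]/6]-.4
sp=np.array([[464,377],[503,358],[488,366]],float);sp=np.c_[235+(sp[:,0]-250)*102/410,240+sp[:,1]*.3]-.4
for c,p in(("top",tp),("side",sp)): w=at_z(c,p,.073);print(c,w,np.degrees(np.arctan2(w[1,1]-w[0,1],w[1,0]-w[0,0])))
ds=np.load("sided0.npy");P=cloud("side",ds,np.ones_like(ds,bool))
for n,lo,hi,c,r in(("holder",.041,.049,(.512,.183),.055),("hub",.068,.08,(.573,-.185),.06)):
    q=P[(P[:,2]>lo)&(P[:,2]<hi)&(np.hypot(P[:,0]-c[0],P[:,1]-c[1])<r)]
    print(n,len(q),cv2.minAreaRect((q[:,:2]*1000).astype(np.float32)),q.mean(0))
```

```text
top [[ 0.6331 -0.2118]
 [ 0.5995 -0.1243]
 [ 0.5465 -0.2465]] [ 111.0535 -113.4302 -158.1846] ctr [ 0.573  -0.1854] [ 0.5898 -0.2292]
side [[ 0.5142 -0.1582]
 [ 0.5482 -0.2459]
 [ 0.6363 -0.211 ]] [-68.8283  21.5921 -23.395 ] ctr [ 0.5922 -0.2284] [ 0.5752 -0.1846]
top [[ 0.5723 -0.1858  0.073 ]
 [ 0.5966 -0.1751  0.073 ]
 [ 0.5885 -0.179   0.073 ]] 24.02676773609753
side [[ 0.4915 -0.3347  0.073 ]
 [ 0.5065 -0.3322  0.073 ]
 [ 0.5005 -0.3335  0.073 ]] 9.236494067089728
holder 577 ((512.0562744140625, 181.03366088867188), (81.1927261352539, 63.762569427490234), 71.01347351074219) [0.5109 0.1766 0.0456]
hub 2005 ((573.594970703125, -187.2509765625), (94.56646728515625, 93.32542419433594), 26.287067413330078) [ 0.5714 -0.1906  0.0718]
```

Emit:
apply_moves(
  series=[
    [[-3.48, 3.23, 0], [0, 0, 0], 1],
    [[-3.48, 3.23, 0], [0, 0, 0], 1],
    [[-3.48, 3.23, 0], [0, 0, 0], 1],
    [[-3.48, 3.23, 0], [0, 0, 0], 1],
    [[-3.48, 3.23, 0], [0, 0, 0], 1],
    [[-3.48, 3.23, 0], [0, 0, 0], 1],
    [[-3.48, 3.23, 0], [0, 0, 0], 1],
    [[-3.48, 3.23, 0], [0, 0, 0], 1],
  ],
)

```text
time: 1.6
tcp_pos: [0.3736, -0.1506, 0.2317]
ee_rot: [-0.209, 0.978, -0.0, 0.001]
force: [2.2, -0.2, 0.0]
finger_gap: 0.0854
grasp_force: 0.0
```

Emit:
apply_moves(
  series=[
    [[-3.48, 3.23, 0], [0, 0, 0], 1],
    [[-3.48, 3.23, 0], [0, 0, 0], 1],
    [[-3.48, 3.23, 0], [0, 0, 0], 1],
    [[-3.48, 3.23, 0], [0, 0, 0], 1],
    [[-3.48, 3.23, 0], [0, 0, 0], 1],
    [[-3.48, 3.23, 0], [0, 0, 0], 1],
    [[-3.48, 3.23, 0], [0, 0, 0], 1],
    [[-3.48, 3.23, 0], [0, 0, 0], 1],
  ],
)

```text
time: 2.4
tcp_pos: [0.5223, 0.1991, 0.2314]
ee_rot: [-0.209, 0.978, 0.0, 0.0]
force: [0.5, -1.4, 0.5]
finger_gap: 0.0853
grasp_force: 0.0
```

Emit:
apply_moves(
  series=[
    [[0, 0, 0.5], [0, 0, -0.1385], 1],
    [[0, 0, 0.5], [0, 0, -0.1385], 1],
    [[0, 0, 0.5], [0, 0, -0.1385], 1],
    [[0, 0, 0.5], [0, 0, -0.1385], 1],
    [[0, 0, 0.5], [0, 0, -0.1385], 1],
    [[0, 0, 0.5], [0, 0, -0.1385], 1],
    [[0, 0, 0], [0, 0, 0], 1],
    [[0, 0, 0], [0, 0, 0], 1],
  ],
)

```text
time: 3.2
tcp_pos: [0.5219, 0.1971, 0.2014]
ee_rot: [-0.584, 0.812, -0.0, -0.0]
force: [0.7, 0.5, 0.4]
finger_gap: 0.0853
grasp_force: 0.0
```

```bash
cat >> h.py <<'E'
from scipy.spatial.transform import Rotation as R
np.set_printoptions(precision=4,suppress=True)
def to(target,yaw):  # target TCP, yaw of the tool-y line
    o=robot.observe(); r=R.from_quat(o["ee_rot"]); m=r.as_matrix()
    s,c=np.sin(yaw),np.cos(yaw); y=np.array([c,s,0]); y=y if y@m[:,1]>0 else -y; z=np.array([0,0,-1.])
    g=R.from_matrix(np.c_[np.cross(y,z),y,z])
    print("t",o["time"],"tcp",o["tcp_pos"],"yaw",np.arctan2(m[1,1],m[0,1]),"z",m[:,2],"F",o["force"],"gap",o["finger_gap"])
    print("tool shift cm",m.T@(np.array(target)-o["tcp_pos"])*100,"rotvec",(r.inv()*g).as_rotvec())
E
python3 -c "
from h import *
to([.5216,.1975,.060],-.318)
im,d=robot.capture('side');cv2.imwrite('pics/s1.png',cv2.resize(im[100:240,110:260,::-1],None,fx=4,fy=4))"
```

```text
t 3.2 tcp [0.5219 0.1971 0.2014] yaw 2.8188733755911466 z [ 0.     -0.0001 -1.    ] F [0.6868 0.4672 0.3974] gap 0.08531623237963165
tool shift cm [-0.0303  0.0393 14.1396] rotvec [-0.0001 -0.0001 -0.0047]
```

View pics/s1.png

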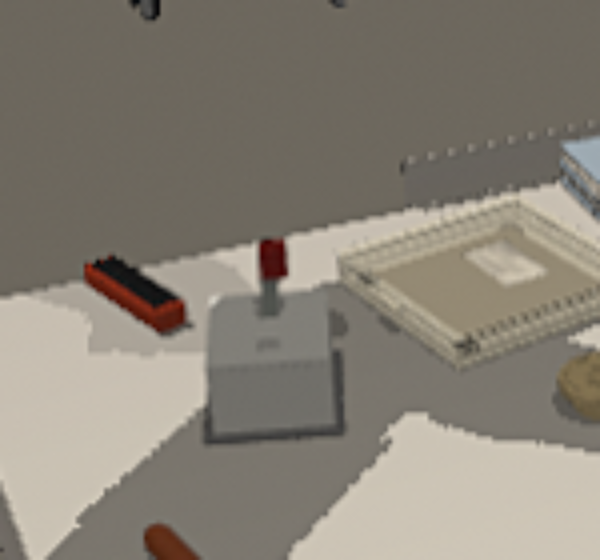

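The view shows fingertips at crop (145,8) and (337,2), above the head at (272,258). They are roughly centred, and the path is clear. Next I'll descend 14 cm and close.

Emit:
apply_moves(
  series=[
    [[-0.03, 0.04, 2.2], [0, 0, -0.005], 1],
    [[0, 0, 2.2], [0, 0, 0], 1],
    [[0, 0, 2.2], [0, 0, 0], 1],
    [[0, 0, 2.2], [0, 0, 0], 1],
    [[0, 0, 2.0], [0, 0, 0], 1],
    [[0, 0, 1.8], [0, 0, 0], 1],
    [[0, 0, 1.4], [0, 0, 0], 1],
    [[0, 0, 0], [0, 0, 0], 1],
  ],
)

```text
time: 4.05
tcp_pos: [0.5204, 0.197, 0.0596]
ee_rot: [-0.587, 0.81, 0.0, -0.002]
force: [-0.1, -0.1, -0.4]
finger_gap: 0.0855
grasp_force: 0.0
```

Emit:
apply_moves(
  series=[
    [[0, 0, 0], [0, 0, 0], 0.4],
    [[0, 0, 0], [0, 0, 0], 0.3],
    [[0, 0, 0], [0, 0, 0], 0.25],
    [[0, 0, 0], [0, 0, 0], 0.25],
    [[0, 0, 0], [0, 0, 0], 0.2],
    [[0, 0, 0], [0, 0, 0], 0.1],
    [[0, 0, 0], [0, 0, 0], 0],
    [[0, 0, 0], [0, 0, 0], 0],
  ],
  grip_force=60,
)

```text
time: 4.85
tcp_pos: [0.5218, 0.1977, 0.0618]
ee_rot: [-0.588, 0.809, -0.0, 0.0]
force: [-0.6, -0.6, 4.2]
finger_gap: 0.0135
grasp_force: 59.8
```

```bash
python3 -c "
from h import *
to([.5216,.1975,.060],-.318)
im,d=robot.capture('side');cv2.imwrite('pics/s2.png',cv2.resize(im[110:220,130:240,::-1],None,fx=5,fy=5))"
```

```text
t 4.85 tcp [0.5218 0.1977 0.0618] yaw 2.827785714932897 z [ 0.0008  0.0002 -1.    ] F [-0.5947 -0.5585  4.2301] gap 0.013486861765394579
tool shift cm [0.0245 0.0146 0.1796] rotvec [-0.0007  0.0005  0.0042]
```

View pics/s2.png

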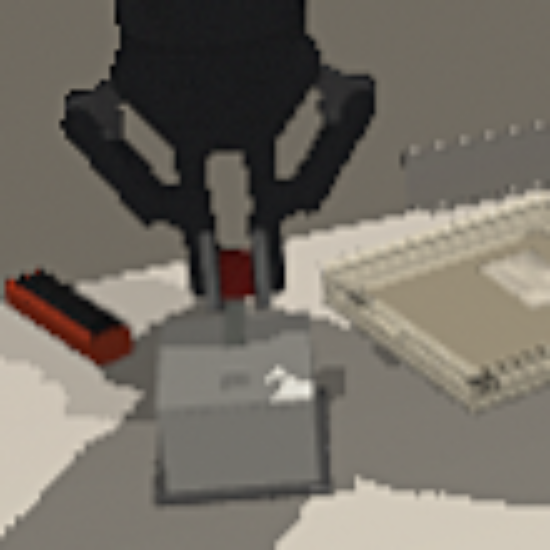

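Crop (238,275) shows the red head squarely between the pads. I'll lift it straight out.

Emit:
apply_moves(
  series=[
    [[0, 0, -0.3], [0, 0, 0], 0],
    [[0, 0, -0.8], [0, 0, 0], 0],
    [[0, 0, -1.4], [0, 0, 0], 0],
    [[0, 0, -1.6], [0, 0, 0], 0],
    [[0, 0, -1.6], [0, 0, 0], 0],
    [[0, 0, -1.6], [0, 0, 0], 0],
    [[0, 0, -1.4], [0, 0, 0], 0],
    [[0, 0, -0.8], [0, 0, 0], 0],
  ],
  grip_force=80,
)

```text
time: 5.7
tcp_pos: [0.5217, 0.1977, 0.1576]
ee_rot: [-0.588, 0.809, -0.0, 0.001]
force: [0.6, -0.2, -1.7]
finger_gap: 0.0133
grasp_force: 78.7
```

Emit:
apply_moves(
  series=[
    [[2.5, -1.4, 0], [0, 0, 0], 0],
    [[4.0, -2.2, 0], [0, 0, 0], 0],
    [[4.0, -2.2, 0], [0, 0, 0], 0],
    [[4.0, -2.2, 0], [0, 0, 0], 0],
    [[4.0, -2.2, 0], [0, 0, 0], 0],
    [[4.0, -2.2, 0], [0, 0, 0], 0],
    [[4.0, -2.2, 0], [0, 0, 0], 0],
    [[3.8, -2.2, 0], [0, 0, 0], 0],
  ],
)

```text
time: 6.5
tcp_pos: [0.5874, -0.1444, 0.156]
ee_rot: [-0.588, 0.809, 0.0, -0.0]
force: [0.4, 0.6, -1.1]
finger_gap: 0.0132
grasp_force: 78.7
```

Emit:
apply_moves(
  series=[
    [[3.0, -1.7, 0], [0, 0, 0], 0],
    [[0, 0, 0], [0, 0, -0.137], 0],
    [[0, 0, 0], [0, 0, -0.137], 0],
    [[0, 0, 0], [0, 0, -0.137], 0],
    [[0, 0, 0], [0, 0, -0.137], 0],
    [[0, 0, 0], [0, 0, -0.137], 0],
    [[0, 0, 0], [0, 0, 0], 0],
    [[0, 0, 0], [0, 0, 0], 0],
  ],
)

```text
time: 7.3
tcp_pos: [0.5944, -0.1762, 0.156]
ee_rot: [0.824, -0.566, -0.0, 0.0]
force: [-0.2, -0.7, -1.4]
finger_gap: 0.0135
grasp_force: 78.7
```

```bash
python3 -c "
from h import *
to([.595,-.1769,.140],.372)
for c in('top','side'):
    im,d=robot.capture(c);cv2.imwrite('pics/'+c+'3raw.png',im[:,:,::-1])
    for t in('key_tip','key_head','keyway'): print(c,t,[(round(r['p'],2),np.round(r['location'],1)) for r in robot.landmark_of(c,t)][:2])
im=cv2.imread('pics/side3raw.png');cv2.imwrite('pics/s3.png',cv2.resize(im[190:310,235:345],None,fx=5,fy=5,interpolation=cv2.INTER_CUBIC))"
```

```text
t 7.3 tcp [ 0.5944 -0.1762  0.156 ] yaw -2.7743482123333623 z [-0.0008  0.0003 -1.    ] F [-0.2001 -0.695  -1.4283] gap 0.013534995361920972
tool shift cm [ 0.0871 -0.0313  1.5959] rotvec [ 0.0006  0.0005 -0.0048]
top key_tip []
top key_head [(0.28, array([191.1, 239.1]))]
top keyway [(0.7, array([342. , 206.2]))]
side key_tip [(0.81, array([298.5, 243.9]))]
side key_head [(0.57, array([299.2, 199.5]))]
side keyway [(0.77, array([296.7, 259.8])), (0.66, array([319.1, 223.5]))]
```

View pics/s3.png

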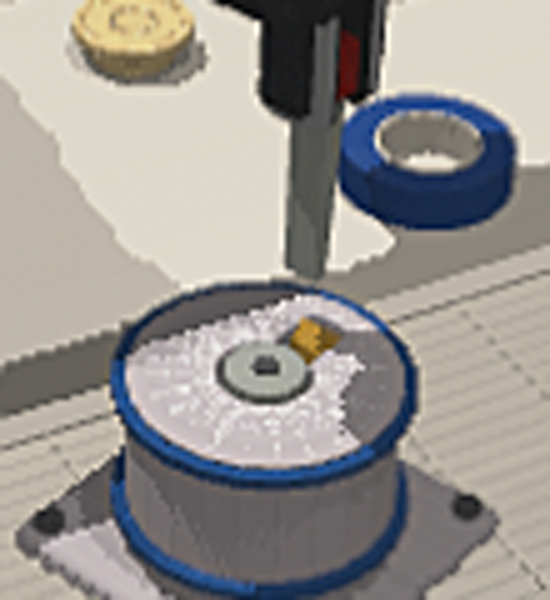

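The side crop shows the key upright with its tip at (304,272), i.e. px (296,244). The brass patch is at (316,338), i.e. px (298,258), with the dark slot between it and the shaft. I'll compare the predicted tip with the observed one.

```bash
cat >> h.py <<'E'
def proj(cam,X):
    c=robot.calibration(cam); f=192/np.tan(np.radians(c["fovy"])/2); T=np.linalg.inv(np.array(c["T"]))
    K=np.array([[f,0,c["cx"]],[0,f,c["cy"]],[0,0,1]])
    return cv2.projectPoints(np.array(X,float).reshape(-1,1,3),cv2.Rodrigues(T[:3,:3])[0],T[:3,3],K,np.array(c["D"],float))[0].reshape(-1,2)
E
python3 -c "
from h import *
u=np.array([np.cos(.372),np.sin(.372),0]);v=np.array([-u[1],u[0],0])
tcp=np.array([.5944,-.1762,.156]);tip=tcp-.005*u-[0,0,.0568];S=np.array([.5735,-.1853,0])
C=[tip+a*.0025*u+b*.006*v for a,b in((-1,-1),(1,-1),(1,1),(-1,1))]
print('tip',proj('side',[tip]),'corners in s3 crop',(proj('side',C)-[235,190]+.5)*5)
M=[S+np.array([0,0,.072])+r*u+w*v for r,w in((0,0),(13,0),(18.1,0),(22,0)) for r,w in[(r*1e-3,w)]]+[S+[0,0,.072]+.0215*u+k*.0075*v for k in(-1,1)]
print('mouth shaft,13,18.1,22,edges: side crop',(proj('side',M)-[235,190]+.5)*5)
print('tip-mouth err: tip seen at',at_z('side',[(304/5+235-.5,271/5+190-.5),(298.5,243.9)],tip[2]),'pred',tip)
t=cv2.imread('pics/top0.png');z=cv2.resize(t[195:222,330:360],None,fx=20,fy=20,interpolation=cv2.INTER_CUBIC)
for p in (proj('top',M)-[330,195]+.5)*20: cv2.circle(z,tuple(int(a) for a in p),3,(0,255,0),-1)
s=cv2.imread('pics/side3raw.png');y=cv2.resize(s[235:275,275:315],None,fx=13.5,fy=13.5,interpolation=cv2.INTER_CUBIC)[:540]
for p in (np.r_[proj('side',M),proj('side',C)]-[275,235]+.5)*13.5: cv2.circle(y,tuple(int(a) for a in p),2,(0,255,0),-1)
o=np.hstack([z,y[:540]]);cv2.imwrite('pics/z.png',cv2.resize(o,(798,int(540*798/o.shape[1]))))
"
```

```text
tip [[294.5139 243.6679]] corners in s3 crop [[310.5252 282.7489]
 [320.8806 275.2317]
 [289.759  259.0955]
 [279.3641 266.4653]]
mouth shaft,13,18.1,22,edges: side crop [[261.9553 370.0694]
 [288.9606 349.9286]
 [299.3858 342.1468]
 [307.2947 336.2408]
 [325.4371 347.3347]
 [287.3515 326.7723]]
tip-mouth err: tip seen at [[ 0.5908 -0.1786  0.0992]
 [ 0.5948 -0.1812  0.0992]] pred [ 0.5897 -0.178   0.0992]
```

View pics/z.png

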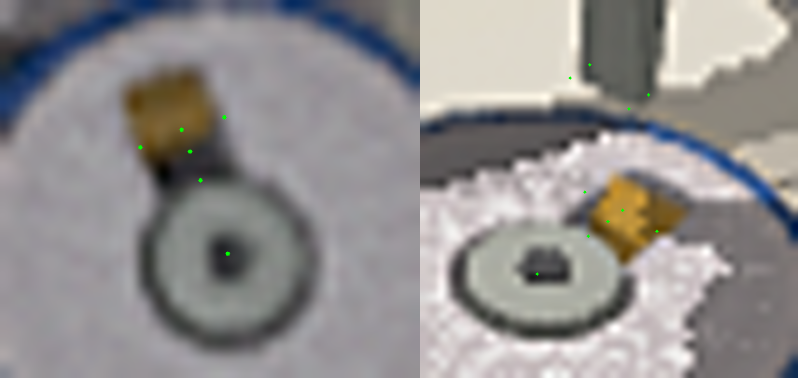

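Overlays agree to about 1 mm: the mouth points sit on the dark slot and brass, and the tip lines up with a similar camera bias. I'll make the small correction and start inserting.

Emit:
apply_moves(
  series=[
    [[0.09, -0.01, 0.4], [0, 0, -0.016], 0],
    [[0, 0, 0.4], [0, 0, 0], 0],
    [[0, 0, 0.4], [0, 0, 0], 0],
    [[0, 0, 0.4], [0, 0, 0], 0],
    [[0, 0, 0.4], [0, 0, 0], 0],
    [[0, 0, 0.3], [0, 0, 0], 0],
    [[0, 0, 0.3], [0, 0, 0], 0],
    [[0, 0, 0], [0, 0, 0], 0],
  ],
)

```text
time: 8.5
tcp_pos: [0.5948, -0.177, 0.1297]
ee_rot: [0.83, -0.558, -0.0, 0.0]
force: [0.1, -0.2, -1.2]
finger_gap: 0.0131
grasp_force: 78.7
```

Emit:
apply_moves(
  series=[
    [[0, 0, 0.15], [0, 0, 0], 0],
    [[0, 0, 0.15], [0, 0, 0], 0],
    [[0, 0, 0.15], [0, 0, 0], 0],
    [[0, 0, 0.15], [0, 0, 0], 0],
    [[0, 0, 0.15], [0, 0, 0], 0],
    [[0, 0, 0.1], [0, 0, 0], 0],
    [[0, 0, 0], [0, 0, 0], 0],
    [[0, 0, 0], [0, 0, 0], 0],
  ],
)

```text
time: 9.3
tcp_pos: [0.5951, -0.1771, 0.1218]
ee_rot: [0.83, -0.558, 0.0, -0.0]
force: [0.6, -0.1, -0.9]
finger_gap: 0.0133
grasp_force: 78.7
```

Emit:
apply_moves(
  series=[
    [[0, 0, 0.1], [0, 0, 0], 0],
    [[0, 0, 0.1], [0, 0, 0], 0],
    [[0, 0, 0.1], [0, 0, 0], 0],
    [[0, 0, 0.1], [0, 0, 0], 0],
    [[0, 0, 0.1], [0, 0, 0], 0],
    [[0, 0, 0], [0, 0, 0], 0],
    [[0, 0, 0], [0, 0, 0], 0],
    [[0, 0, 0], [0, 0, 0], 0],
  ],
)

```text
time: 10.1
tcp_pos: [0.5948, -0.1771, 0.1166]
ee_rot: [0.83, -0.558, -0.0, 0.0]
force: [-2.0, -0.2, -1.7]
finger_gap: 0.0131
grasp_force: 78.7
```

Emit:
apply_moves(
  series=[
    [[0, 0, 0.1], [0, 0, 0], 0],
    [[0, 0, 0.1], [0, 0, 0], 0],
    [[0, 0, 0.1], [0, 0, 0], 0],
    [[0, 0, 0.1], [0, 0, 0], 0],
    [[0, 0, 0.1], [0, 0, 0], 0],
    [[0, 0, 0], [0, 0, 0], 0],
    [[0, 0, 0], [0, 0, 0], 0],
    [[0, 0, 0], [0, 0, 0], 0],
  ],
)

```text
time: 10.9
tcp_pos: [0.5947, -0.1772, 0.1116]
ee_rot: [0.83, -0.558, -0.0, 0.0]
force: [-3.0, -1.6, 0.0]
finger_gap: 0.0133
grasp_force: 79.0
```

Emit:
apply_moves(
  series=[
    [[0, 0.04, 0], [0, 0, 0], 0],
    [[0, 0.04, 0], [0, 0, 0], 0],
    [[0, 0.04, 0], [0, 0, 0], 0],
    [[0, 0, 0], [0, 0, 0], 0],
    [[0, 0, 0], [0, 0, 0], 0],
    [[0, 0, 0], [0, 0, 0], 0],
    [[0, 0, 0], [0, 0, 0], 0],
    [[0, 0, 0], [0, 0, 0], 0],
  ],
)

```text
time: 11.7
tcp_pos: [0.5943, -0.1774, 0.112]
ee_rot: [0.83, -0.558, 0.0, -0.0]
force: [-0.6, 0.6, -1.2]
finger_gap: 0.0132
grasp_force: 78.8
```

Emit:
apply_moves(
  series=[
    [[0, 0, 0.1], [0, 0, 0], 0],
    [[0, 0, 0.1], [0, 0, 0], 0],
    [[0, 0, 0.1], [0, 0, 0], 0],
    [[0, 0, 0.1], [0, 0, 0], 0],
    [[0, 0, 0.1], [0, 0, 0], 0],
    [[0, 0, 0], [0, 0, 0], 0],
    [[0, 0, 0], [0, 0, 0], 0],
    [[0, 0, 0], [0, 0, 0], 0],
  ],
)

```text
time: 12.5
tcp_pos: [0.594, -0.1775, 0.1069]
ee_rot: [0.83, -0.558, 0.0, -0.0]
force: [-0.3, 0.4, -1.4]
finger_gap: 0.013
grasp_force: 78.8
```

```bash
python3 -c "
from h import *
to([.5943,-.1774,.107],.385);print(robot.observe()['moment'])"
```

```text
t 12.5 tcp [ 0.594  -0.1775  0.1069] yaw -2.7545737961201398 z [ 0.0001 -0.     -1.    ] F [-0.2509  0.3533 -1.442 ] gap 0.012991607710151136
tool shift cm [-0.0013 -0.0357 -0.0139] rotvec [-0.0001 -0.0001  0.002 ]
[ 0.0086  0.0198 -0.019 ]
```

Tip is 22 mm in with no contact load, so I'll continue.

Emit:
apply_moves(
  series=[
    [[0, 0, 0.1], [0, 0, 0], 0],
    [[0, 0, 0.1], [0, 0, 0], 0],
    [[0, 0, 0.1], [0, 0, 0], 0],
    [[0, 0, 0.1], [0, 0, 0], 0],
    [[0, 0, 0], [0, 0, 0], 0],
    [[0, 0, 0], [0, 0, 0], 0],
    [[0, 0, 0], [0, 0, 0], 0],
    [[0, 0, 0], [0, 0, 0], 0],
  ],
)

```text
time: 13.3
tcp_pos: [0.5937, -0.1776, 0.1026]
ee_rot: [0.83, -0.558, -0.0, 0.0]
force: [-0.9, -0.7, -2.7]
finger_gap: 0.0131
grasp_force: 78.7
```

Emit:
apply_moves(
  series=[
    [[0, 0, 0.1], [0, 0, 0], 0],
    [[0, 0, 0.1], [0, 0, 0], 0],
    [[0, 0, 0.1], [0, 0, 0], 0],
    [[0, 0, 0], [0, 0, 0], 0],
    [[0, 0, 0], [0, 0, 0], 0],
    [[0, 0, 0], [0, 0, 0], 0],
    [[0, 0, 0], [0, 0, 0], 0],
    [[0, 0, 0], [0, 0, 0], 0],
  ],
)

```text
time: 14.1
tcp_pos: [0.5937, -0.1777, 0.0997]
ee_rot: [0.83, -0.558, -0.0, 0.0]
force: [-4.1, -1.6, -0.4]
finger_gap: 0.0132
grasp_force: 78.9
```

Emit:
apply_moves(
  series=[
    [[0, 0.05, 0], [0, 0, 0], 0],
    [[0, 0.05, 0], [0, 0, 0], 0],
    [[0, 0, 0.1], [0, 0, 0], 0],
    [[0, 0, 0.1], [0, 0, 0], 0],
    [[0, 0, 0.1], [0, 0, 0], 0],
    [[0, 0, 0], [0, 0, 0], 0],
    [[0, 0, 0], [0, 0, 0], 0],
    [[0, 0, 0], [0, 0, 0], 0],
  ],
)

```text
time: 14.9
tcp_pos: [0.5932, -0.1777, 0.0967]
ee_rot: [0.83, -0.558, 0.0, -0.0]
force: [-0.5, 0.3, -2.0]
finger_gap: 0.0127
grasp_force: 78.8
```

Emit:
apply_moves(
  series=[
    [[0, 0.05, 0], [0, 0, 0], 0],
    [[0, 0.05, 0], [0, 0, 0], 0],
    [[0, 0, 0.1], [0, 0, 0], 0],
    [[0, 0, 0.1], [0, 0, 0], 0],
    [[0, 0, 0], [0, 0, 0], 0],
    [[0, 0, 0], [0, 0, 0], 0],
    [[0, 0, 0], [0, 0, 0], 0],
    [[0, 0, 0], [0, 0, 0], 0],
  ],
)

```text
time: 15.7
tcp_pos: [0.5924, -0.1782, 0.0948]
ee_rot: [0.83, -0.558, 0.0, -0.0]
force: [1.0, 0.1, -1.5]
finger_gap: 0.0135
grasp_force: 78.6
```

Emit:
apply_moves(
  series=[
    [[0, 0.05, 0], [0, 0, 0], 0],
    [[0, 0.05, 0], [0, 0, 0], 0],
    [[0, 0.05, 0], [0, 0, 0], 0],
    [[0, 0, 0], [0, 0, 0], 0],
    [[0, 0, 0], [0, 0, 0], 0],
    [[0, 0, 0], [0, 0, 0], 0],
    [[0, 0, 0], [0, 0, 0], 0],
    [[0, 0, 0], [0, 0, 0], 0],
  ],
)

```text
time: 16.5
tcp_pos: [0.592, -0.1784, 0.0949]
ee_rot: [0.83, -0.558, 0.001, -0.001]
force: [5.5, 2.1, -3.8]
finger_gap: 0.0136
grasp_force: 78.2
```

Emit:
apply_moves(
  series=[
    [[0, 0, 0.1], [0, 0, 0], 0],
    [[0, 0, 0.1], [0, 0, 0], 0],
    [[0, 0, 0.1], [0, 0, 0], 0],
    [[0, 0, 0], [0, 0, 0], 0],
    [[0, 0, 0], [0, 0, 0], 0],
    [[0, 0, 0], [0, 0, 0], 0],
    [[0, 0, 0], [0, 0, 0], 0],
    [[0, 0, 0], [0, 0, 0], 0],
  ],
)

```text
time: 17.3
tcp_pos: [0.5923, -0.1788, 0.0929]
ee_rot: [0.83, -0.558, 0.002, -0.001]
force: [5.1, 1.1, 0.8]
finger_gap: 0.0135
grasp_force: 79.0
```

Emit:
apply_moves(
  series=[
    [[0, -0.05, 0], [0, 0, 0], 0],
    [[0, 0, 0.1], [0, 0, 0], 0],
    [[0, 0, 0.1], [0, 0, 0], 0],
    [[0, 0, 0], [0, 0, 0], 0],
    [[0, 0, 0], [0, 0, 0], 0],
    [[0, 0, 0], [0, 0, 0], 0],
    [[0, 0, 0], [0, 0, 0], 0],
    [[0, 0, 0], [0, 0, 0], 0],
  ],
)

```text
time: 18.1
tcp_pos: [0.5923, -0.1787, 0.0905]
ee_rot: [0.83, -0.558, 0.001, -0.001]
force: [6.6, 1.8, 1.1]
finger_gap: 0.0131
grasp_force: 79.0
```

Emit:
apply_moves(
  series=[
    [[0, 0, 0.1], [0, 0, 0], 0],
    [[0, 0, 0.1], [0, 0, 0], 0],
    [[0, 0, 0], [0, 0, 0], 0],
    [[0, 0, 0], [0, 0, 0], 0],
    [[0, 0, 0], [0, 0, 0], 0],
    [[0, 0, 0], [0, 0, 0], 0],
    [[0, 0, 0], [0, 0, 0], 0],
    [[0, 0, 0], [0, 0, 0], 0],
  ],
)

```text
time: 18.9
tcp_pos: [0.5923, -0.1787, 0.0886]
ee_rot: [0.83, -0.558, 0.001, -0.001]
force: [5.7, 0.7, 1.5]
finger_gap: 0.0132
grasp_force: 79.2
```

Emit:
apply_moves(
  series=[
    [[0, -0.04, 0], [0, 0, 0], 0],
    [[0, -0.04, 0], [0, 0, 0], 0],
    [[0, 0, 0.1], [0, 0, 0], 0],
    [[0, 0, 0.1], [0, 0, 0], 0],
    [[0, 0, 0], [0, 0, 0], 0],
    [[0, 0, 0], [0, 0, 0], 0],
    [[0, 0, 0], [0, 0, 0], 0],
    [[0, 0, 0], [0, 0, 0], 0],
  ],
)

```text
time: 19.7
tcp_pos: [0.5924, -0.1786, 0.0865]
ee_rot: [0.83, -0.558, 0.001, -0.0]
force: [4.0, 2.2, 4.3]
finger_gap: 0.0132
grasp_force: 79.8
```

```bash
python3 -c "
from h import *
to([.5923,-.1787,.0866],.385);print(robot.observe()['moment'])
im,d=robot.capture('side');cv2.imwrite('pics/s4.png',cv2.resize(im[200:300,245:345,::-1],None,fx=5,fy=5,interpolation=cv2.INTER_CUBIC))"
```

```text
t 19.7 tcp [ 0.5924 -0.1786  0.0865] yaw -2.754408414081514 z [ 0.0015 -0.0006 -1.    ] F [3.9723 2.215  4.2566] gap 0.013176288192446737
tool shift cm [ 0.0026  0.0172 -0.0073] rotvec [-0.0012 -0.0011  0.0022]
[ 0.5987 -1.4888 -0.0144]
```

View pics/s4.png

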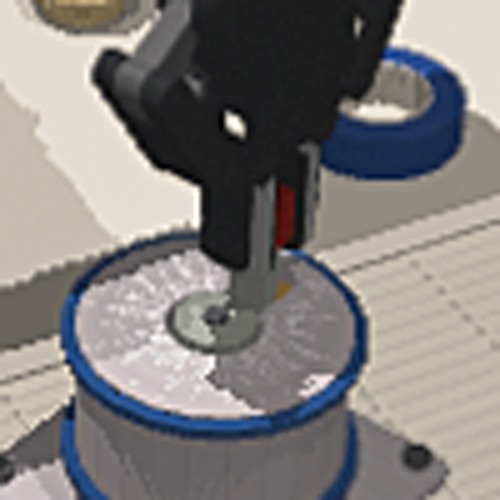

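The side view shows the key deep in the slot, with the head at crop (287,210) and the fingers clear of the rim. I'll release, rise and shut the fingers to press on the head.

Emit:
apply_moves(
  series=[
    [[0, 0, 0], [0, 0, 0], 0.3],
    [[0, 0, 0], [0, 0, 0], 0.35],
    [[0, 0, 0], [0, 0, 0], 0.4],
    [[0, 0, 0], [0, 0, 0], 0.4],
    [[0, 0, -0.5], [0, 0, 0], 0.4],
    [[0, 0, -1.5], [0, 0, 0], 0.4],
    [[0, 0, -2.0], [0, 0, 0], 0.4],
    [[0, 0, -1.5], [0, 0, 0], 0.4],
  ],
)

```text
time: 20.55
tcp_pos: [0.592, -0.1786, 0.1423]
ee_rot: [0.83, -0.558, 0.0, -0.0]
force: [0.2, 0.5, 1.0]
finger_gap: 0.034
grasp_force: 0.0
```

Emit:
apply_moves(
  series=[
    [[0, 0.1, 0], [0, 0, 0], 0],
    [[0, 0, 0], [0, 0, 0], 0],
    [[0, 0, 0], [0, 0, 0], 0],
    [[0, 0, 0], [0, 0, 0], 0],
    [[0, 0, 0], [0, 0, 0], 0],
    [[0, 0, 0], [0, 0, 0], 0],
    [[0, 0, 0], [0, 0, 0], 0],
    [[0, 0, 0], [0, 0, 0], 0],
  ],
)

```text
time: 21.35
tcp_pos: [0.5909, -0.1787, 0.1407]
ee_rot: [0.83, -0.558, -0.0, 0.0]
force: [-0.1, -0.6, 0.5]
finger_gap: -0.0002
grasp_force: 0.0
```

```bash
python3 -c "
from h import *
to([.5914,-.179,.110],.385);print(robot.observe()['moment'])
im,d=robot.capture('side');cv2.imwrite('pics/s5.png',cv2.resize(im[190:290,245:345,::-1],None,fx=5,fy=5,interpolation=cv2.INTER_CUBIC))"
```

```text
t 21.35 tcp [ 0.5909 -0.1787  0.1407] yaw -2.754568995096931 z [-0.0001  0.     -1.    ] F [-0.0913 -0.5827  0.482 ] gap -0.000187183302727698
tool shift cm [ 0.0422 -0.0321  3.0711] rotvec [0.0001 0.0001 0.002 ]
[-0.0396 -0.0003  0.0146]
```

View pics/s5.png

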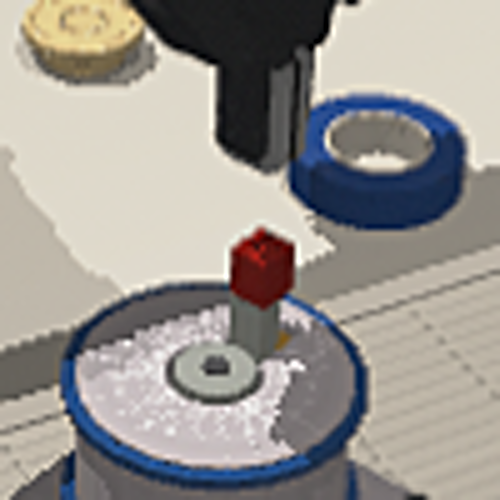

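The key stands upright by itself (head at crop (262,265)), with the shut fingers directly above. I'll come down and press gently.

Emit:
apply_moves(
  series=[
    [[0.04, -0.03, 0.7], [0, 0, 0], 0],
    [[0, 0, 0.7], [0, 0, 0], 0],
    [[0, 0, 0.7], [0, 0, 0], 0],
    [[0, 0, 0.4], [0, 0, 0], 0],
    [[0, 0, 0.2], [0, 0, 0], 0],
    [[0, 0, 0.1], [0, 0, 0], 0],
    [[0, 0, 0], [0, 0, 0], 0],
    [[0, 0, 0], [0, 0, 0], 0],
  ],
)

```text
time: 22.2
tcp_pos: [0.5916, -0.1791, 0.1131]
ee_rot: [0.83, -0.558, 0.0, -0.0]
force: [0.1, -0.7, 0.4]
finger_gap: 0.0003
grasp_force: 0.0
```

Emit:
apply_moves(
  series=[
    [[0, 0, 0.06], [0, 0, 0], 0],
    [[0, 0, 0.06], [0, 0, 0], 0],
    [[0, 0, 0.06], [0, 0, 0], 0],
    [[0, 0, 0.06], [0, 0, 0], 0],
    [[0, 0, 0.06], [0, 0, 0], 0],
    [[0, 0, 0], [0, 0, 0], 0],
    [[0, 0, 0], [0, 0, 0], 0],
    [[0, 0, 0], [0, 0, 0], 0],
  ],
)

```text
time: 23.0
tcp_pos: [0.5914, -0.179, 0.1098]
ee_rot: [0.83, -0.558, 0.0, -0.0]
force: [0.7, 0.2, -0.8]
finger_gap: -0.0006
grasp_force: 0.0
```

Emit:
apply_moves(
  series=[
    [[0, 0, 0.05], [0, 0, 0], 0],
    [[0, 0, 0.05], [0, 0, 0], 0],
    [[0, 0, 0.05], [0, 0, 0], 0],
    [[0, 0, 0.05], [0, 0, 0], 0],
    [[0, 0, 0], [0, 0, 0], 0],
    [[0, 0, 0], [0, 0, 0], 0],
    [[0, 0, 0], [0, 0, 0], 0],
    [[0, 0, 0], [0, 0, 0], 0],
  ],
)

```text
time: 23.8
tcp_pos: [0.5915, -0.1791, 0.108]
ee_rot: [0.83, -0.558, 0.0, -0.0]
force: [-1.3, -1.0, 3.8]
finger_gap: -0.0
grasp_force: 1.7
```

Emit:
apply_moves(
  series=[
    [[0, 0, 0.05], [0, 0, 0], 0],
    [[0, 0, 0.05], [0, 0, 0], 0],
    [[0, 0, 0.05], [0, 0, 0], 0],
    [[0, 0, 0], [0, 0, 0], 0],
    [[0, 0, 0], [0, 0, 0], 0],
    [[0, 0, 0], [0, 0, 0], 0],
    [[0, 0, 0], [0, 0, 0], 0],
    [[0, 0, 0], [0, 0, 0], 0],
  ],
)

```text
time: 24.6
tcp_pos: [0.5914, -0.179, 0.1062]
ee_rot: [0.83, -0.558, -0.0, -0.0]
force: [0.6, -0.8, 2.8]
finger_gap: 0.0003
grasp_force: 1.4
```

Emit:
apply_moves(
  series=[
    [[0, 0, 0.05], [0, 0, 0], 0],
    [[0, 0, 0.05], [0, 0, 0], 0],
    [[0, 0, 0.05], [0, 0, 0], 0],
    [[0, 0, 0], [0, 0, 0], 0],
    [[0, 0, 0], [0, 0, 0], 0],
    [[0, 0, 0], [0, 0, 0], 0],
    [[0, 0, 0], [0, 0, 0], 0],
    [[0, 0, 0], [0, 0, 0], 0],
  ],
)

```text
time: 25.4
tcp_pos: [0.5915, -0.1791, 0.1052]
ee_rot: [0.83, -0.558, 0.0, -0.0]
force: [-0.8, 0.0, 4.9]
finger_gap: 0.0001
grasp_force: 2.7
```

Emit:
apply_moves(
  series=[
    [[0, 0, 0.04], [0, 0, 0], 0],
    [[0, 0, 0.03], [0, 0, 0], 0],
    [[0, 0, 0.03], [0, 0, 0], 0],
    [[0, 0, 0], [0, 0, 0], 0],
    [[0, 0, 0], [0, 0, 0], 0],
    [[0, 0, 0], [0, 0, 0], 0],
    [[0, 0, 0], [0, 0, 0], 0],
    [[0, 0, 0], [0, 0, 0], 0],
  ],
)

```text
time: 26.2
tcp_pos: [0.5916, -0.1793, 0.105]
ee_rot: [0.83, -0.558, 0.001, 0.0]
force: [-2.8, 0.2, 8.4]
finger_gap: 0.0001
grasp_force: 4.5
```

Emit:
apply_moves(
  series=[
    [[0, 0, 0.01], [0, 0, 0], 0],
    [[0, 0, 0.01], [0, 0, 0], 0],
    [[0, 0, 0.01], [0, 0, 0], 0],
    [[0, 0, 0.01], [0, 0, 0], 0],
    [[0, 0, 0.01], [0, 0, 0], 0],
    [[0, 0, 0.01], [0, 0, 0], 0],
    [[0, 0, 0], [0, 0, 0], 0],
    [[0, 0, 0], [0, 0, 0], 0],
  ],
)

```text
time: 27.0
tcp_pos: [0.5917, -0.1794, 0.105]
ee_rot: [0.83, -0.558, 0.001, 0.0]
force: [-3.2, 0.0, 11.2]
finger_gap: -0.0001
grasp_force: 5.6
```

Emit:
apply_moves(
  series=[
    [[0, 0, 0.01], [0, 0, 0], 0],
    [[0, 0, 0.01], [0, 0, 0], 0],
    [[0, 0, 0.01], [0, 0, 0], 0],
    [[0, 0, 0.01], [0, 0, 0], 0],
    [[0, 0, 0.01], [0, 0, 0], 0],
    [[0, 0, 0], [0, 0, 0], 0],
    [[0, 0, 0], [0, 0, 0], 0],
    [[0, 0, 0], [0, 0, 0], 0],
  ],
)

```text
time: 27.8
tcp_pos: [0.5917, -0.1796, 0.1049]
ee_rot: [0.83, -0.558, 0.001, 0.0]
force: [-3.8, 0.6, 12.9]
finger_gap: -0.0001
grasp_force: 6.5
```

Emit:
apply_moves(
  series=[
    [[0, 0, 0.01], [0, 0, 0], 0],
    [[0, 0, 0.01], [0, 0, 0], 0],
    [[0, 0, 0.01], [0, 0, 0], 0],
    [[0, 0, 0.01], [0, 0, 0], 0],
    [[0, 0, 0], [0, 0, 0], 0],
    [[0, 0, 0], [0, 0, 0], 0],
    [[0, 0, 0], [0, 0, 0], 0],
    [[0, 0, 0], [0, 0, 0], 0],
  ],
)

```text
time: 28.6
tcp_pos: [0.5918, -0.1797, 0.1048]
ee_rot: [0.83, -0.558, 0.001, 0.0]
force: [-3.9, -0.2, 14.5]
finger_gap: 0.0002
grasp_force: 7.2
```

```bash
python3 -c "
from h import *
L=[]
for i in range(4):
    im,d=robot.capture(['side','top'][i%2]); o=robot.observe(); L.append(np.r_[o['tcp_pos'],o['force'],o['moment']])
    cv2.imwrite('pics/%s6raw.png'%['side','top'][i%2],im[:,:,::-1])
print(np.array(L)); print(o['time'],o['ee_rot'])
im=cv2.imread('pics/side6raw.png');cv2.imwrite('pics/s6.png',cv2.resize(im[200:300,245:345],None,fx=6,fy=6,interpolation=cv2.INTER_CUBIC))"
```

```text
[[ 0.5918 -0.1797  0.1048 -4.7718  0.1915 13.9348  0.1842  1.558  -0.03  ]
 [ 0.5918 -0.1796  0.1048 -4.5136  0.0647 14.469   0.1357  1.5697  0.0068]
 [ 0.5918 -0.1797  0.1048 -3.2867 -0.2202 14.7791  0.106   1.5518  0.0608]
 [ 0.5918 -0.1797  0.1048 -3.5292  0.552  14.2666  0.1502  1.5634 -0.0037]]
28.8 [ 0.83   -0.5577  0.0014  0.0001]
```

View pics/s6.png

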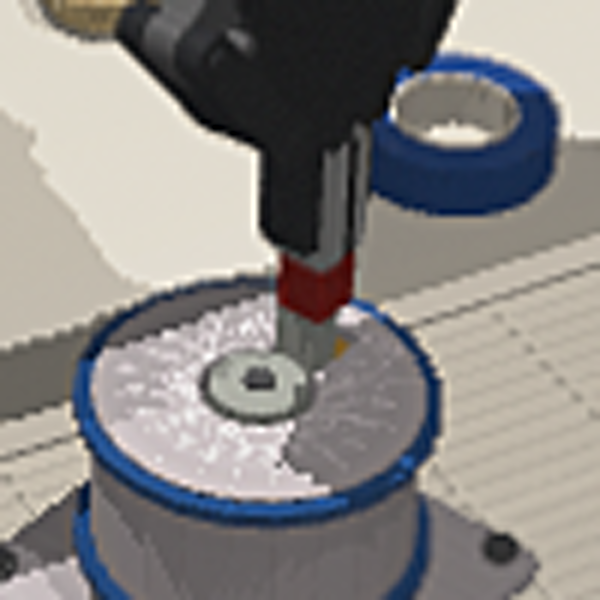

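The key is upright and reads about 14.4 N, but there is a 4 N side load. I'll relieve that so it doesn't fake the resistance.

Emit:
apply_moves(
  series=[
    [[0, 0.03, 0], [0, 0, 0], 0],
    [[0, 0.03, 0], [0, 0, 0], 0],
    [[0, 0, 0], [0, 0, 0], 0],
    [[0, 0, 0], [0, 0, 0], 0],
    [[0, 0, 0], [0, 0, 0], 0],
    [[0, 0, 0], [0, 0, 0], 0],
    [[0, 0, 0], [0, 0, 0], 0],
    [[0, 0, 0], [0, 0, 0], 0],
  ],
)

```text
time: 29.6
tcp_pos: [0.5917, -0.1797, 0.1048]
ee_rot: [0.83, -0.558, 0.002, -0.0]
force: [-2.9, 0.9, 14.7]
finger_gap: 0.0001
grasp_force: 6.8
```

Emit:
apply_moves(
  series=[
    [[0, 0, -0.2], [0, 0, 0], 0],
    [[0, 0, -0.3], [0, 0, 0], 0],
    [[0, 0, -0.3], [0, 0, 0], 0],
    [[0, 0, 0], [0, 0, 0], 0],
    [[0, 0, 0], [0, 0, 0], 0],
    [[0, 0, 0], [0, 0, 0], 0],
    [[0, 0, 0], [0, 0, 0], 0],
    [[0, 0, 0], [0, 0, 0], 0],
  ],
)

```text
time: 30.4
tcp_pos: [0.5908, -0.1792, 0.1101]
ee_rot: [0.83, -0.558, -0.0, 0.0]
force: [-0.1, -0.4, -0.2]
finger_gap: -0.0005
grasp_force: 0.0
```

```bash
python3 -c "
from h import *
for i in range(3):
    im,d=robot.capture('side'); o=robot.observe(); print(o['time'],o['tcp_pos'],o['force'],o['ee_rot'])
cv2.imwrite('pics/side7raw.png',im[:,:,::-1])
to([.5914,-.1790,.1045],.385)
a=cv2.imread('pics/side6raw.png');b=cv2.imread('pics/side7raw.png')
for m in(a,b):
    h=cv2.cvtColor(m,cv2.COLOR_BGR2HSV);r=((h[...,0]<8)|(h[...,0]>172))&(h[...,1]>140);r[:200]=0;r[270:]=0;r[:,:280]=0;r[:,320:]=0
    v,u=np.nonzero(r);print(len(u),u.mean(),v.mean(),v.max(),u.min(),u.max())
"
```

```text
30.45 [ 0.5908 -0.1792  0.1102] [ 1.0682 -0.2859  0.2332] [ 0.8299 -0.558  -0.0001  0.    ]
30.5 [ 0.5908 -0.1792  0.1102] [ 0.3197 -0.0345  0.4085] [ 0.8299 -0.5579 -0.     -0.    ]
30.55 [ 0.5908 -0.1792  0.1103] [-0.7159 -0.2556 -0.3722] [ 0.8299 -0.5579 -0.     -0.    ]
t 30.55 tcp [ 0.5908 -0.1792  0.1103] yaw -2.7546183749576545 z [-0.  0. -1.] F [-0.7159 -0.2556 -0.3722] gap 0.00011314918987533034
tool shift cm [ 0.0004 -0.0609  0.5766] rotvec [0.    0.    0.002]
94 297.09574468085106 247.74468085106383 253 291 303
127 297.1102362204724 246.41732283464566 253 291 303
```

Emit:
apply_moves(
  series=[
    [[0, 0, 0.3], [0, 0, 0], 0],
    [[0, 0, 0.2], [0, 0, 0], 0],
    [[-0.01, 0.02, 0.08], [0, 0, 0], 0],
    [[-0.01, 0.02, 0.08], [0, 0, 0], 0],
    [[0, 0.01, 0.06], [0, 0, 0], 0],
    [[0, 0, 0.05], [0, 0, 0], 0],
    [[0, 0, 0.03], [0, 0, 0], 0],
    [[0, 0, 0], [0, 0, 0], 0],
  ],
)

```text
time: 31.35
tcp_pos: [0.591, -0.1796, 0.1047]
ee_rot: [0.83, -0.558, 0.001, -0.0]
force: [-3.8, 1.7, 10.2]
finger_gap: 0.0
grasp_force: 5.5
```

Emit:
apply_moves(
  series=[
    [[0, 0, 0], [0, 0, 0], 0],
    [[0, 0, 0], [0, 0, 0], 0],
    [[0, 0, 0], [0, 0, 0], 0],
    [[0, 0, 0], [0, 0, 0], 0],
    [[0, 0, 0], [0, 0, 0], 0],
    [[0, 0, 0], [0, 0, 0], 0],
    [[0, 0, 0], [0, 0, 0], 0],
    [[0, 0, 0], [0, 0, 0], 0],
  ],
)

```text
time: 32.15
tcp_pos: [0.591, -0.1796, 0.1047]
ee_rot: [0.83, -0.558, 0.001, -0.0]
force: [-3.5, -0.0, 11.1]
finger_gap: 0.0001
grasp_force: 5.5
```

Emit:
apply_moves(
  series=[
    [[0, 0.01, 0.02], [0, 0, 0], 0],
    [[0, 0.01, 0.02], [0, 0, 0], 0],
    [[0, 0.01, 0.02], [0, 0, 0], 0],
    [[0, 0, 0.01], [0, 0, 0], 0],
    [[0, 0, 0], [0, 0, 0], 0],
    [[0, 0, 0], [0, 0, 0], 0],
    [[0, 0, 0], [0, 0, 0], 0],
    [[0, 0, 0], [0, 0, 0], 0],
  ],
)

```text
time: 32.95
tcp_pos: [0.591, -0.1798, 0.1046]
ee_rot: [0.83, -0.558, 0.002, -0.0]
force: [-3.0, 1.7, 14.3]
finger_gap: 0.0
grasp_force: 6.6
```

Emit:
apply_moves(
  series=[
    [[0, 0, 0.01], [0, 0, 0], 0],
    [[0, 0, 0.01], [0, 0, 0], 0],
    [[0, 0, 0], [0, 0, 0], 0],
    [[0, 0, 0], [0, 0, 0], 0],
    [[0, 0, 0], [0, 0, 0], 0],
    [[0, 0, 0], [0, 0, 0], 0],
    [[0, 0, 0], [0, 0, 0], 0],
    [[0, 0, 0], [0, 0, 0], 0],
  ],
)

```text
time: 33.75
tcp_pos: [0.5911, -0.1798, 0.1045]
ee_rot: [0.83, -0.558, 0.002, -0.0]
force: [-3.4, 2.3, 13.9]
finger_gap: 0.0002
grasp_force: 7.0
```

Emit:
apply_moves(
  series=[
    [[0, 0, 0.01], [0, 0, 0], 0],
    [[0, 0, 0.01], [0, 0, 0], 0],
    [[0, 0, 0.01], [0, 0, 0], 0],
    [[0, 0, 0], [0, 0, 0], 0],
    [[0, 0, 0], [0, 0, 0], 0],
    [[0, 0, 0], [0, 0, 0], 0],
    [[0, 0, 0], [0, 0, 0], 0],
    [[0, 0, 0], [0, 0, 0], 0],
  ],
)

```text
time: 34.55
tcp_pos: [0.5911, -0.1799, 0.1045]
ee_rot: [0.83, -0.558, 0.002, -0.0]
force: [-4.1, 2.0, 14.1]
finger_gap: 0.0003
grasp_force: 7.5
```

```bash
python3 -c "
from h import *
L=[]
for i in range(6):
    robot.capture('side'); o=robot.observe(); L.append(np.r_[o['tcp_pos'],o['force']])
print(o['time'],np.mean(L,0),np.std(L,0))"
```

```text
34.85 [ 0.5911 -0.1799  0.1045 -3.6368  2.3094 14.6955] [0.     0.     0.     0.339  0.5217 0.8376]
```

Emit:
apply_moves(
  series=[
    [[0, 0, 0.01], [0, 0, 0], 0],
    [[0, 0, 0.01], [0, 0, 0], 0],
    [[0, 0, 0.01], [0, 0, 0], 0],
    [[0, 0, 0], [0, 0, 0], 0],
    [[0, 0, 0], [0, 0, 0], 0],
    [[0, 0, 0], [0, 0, 0], 0],
    [[0, 0, 0], [0, 0, 0], 0],
    [[0, 0, 0], [0, 0, 0], 0],
  ],
)

```text
time: 35.65
tcp_pos: [0.5911, -0.18, 0.1044]
ee_rot: [0.83, -0.558, 0.002, -0.0]
force: [-3.7, 1.7, 16.1]
finger_gap: -0.0002
grasp_force: 8.0
```

```bash
python3 -c "
from h import *
L=[]
for i in range(6):
    robot.capture('side'); o=robot.observe(); L.append(np.r_[o['tcp_pos'],o['force']])
print(o['time'],np.mean(L,0),np.std(L,0))"
```

```text
35.95 [ 0.5912 -0.18    0.1045 -4.503   2.2788 15.3088] [0.     0.     0.     0.5023 0.3333 0.4802]
```

Emit:
apply_moves(
  series=[
    [[0, 0, -0.3], [0, 0, 0], 0],
    [[0, 0, -0.7], [0, 0, 0], 0],
    [[0, 0, -1.5], [0, 0, 0], 0],
    [[0, 0, -2.0], [0, 0, 0], 0],
    [[0, 0, -2.0], [0, 0, 0], 0],
    [[0, 0, -1.5], [0, 0, 0], 0],
    [[0, 0, -0.5], [0, 0, 0], 0],
    [[0, 0, 0], [0, 0, 0], 0],
  ],
)

```text
time: 36.75
tcp_pos: [0.5903, -0.1793, 0.1861]
ee_rot: [0.83, -0.558, 0.0, -0.0]
force: [-1.2, -0.5, -0.5]
finger_gap: 0.0001
grasp_force: 0.0
```

```bash
python3 -c "
from h import *
im,d=robot.capture('side');cv2.imwrite('pics/s8.png',cv2.resize(im[200:300,245:345,::-1],None,fx=6,fy=6,interpolation=cv2.INTER_CUBIC)); print(robot.observe()['force'])"
```

```text
[ 0.4131  0.9105 -0.5981]
```

View pics/s8.png

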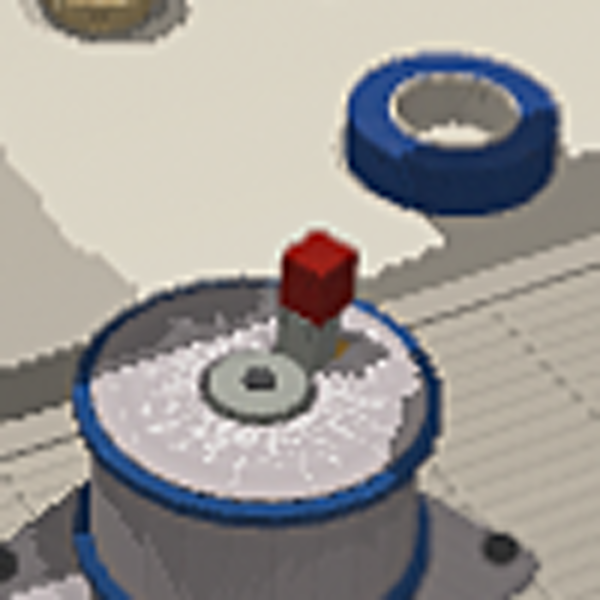

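The key stands upright and wedged (head at crop (318,278)), and the gripper is clear of it. Handing in.

```bash
python3 -c "
from plant import robot
print(robot.sign_off())"
```

```text
the job is handed in; nothing more can be done
None
```

The taper key stands upright in the keyway by itself, last pressed at about 15.3 N with the key barely moving under it; about 4–5 N of side load on the head may mean it is slightly looser than that. The job was handed in at about 37 s of the 53 s limit, with no verdict shown.

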